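Hold a set-screw collar on the flat of a shaft

TASK

The shaft in the bearing stand has a flat for a set screw: turn the shaft, feeling for the flat with the fingers, and fit the loose collar over it with its screw on the flat, ending with the screw straight above the stand's pointer rib, pointing the same way. Press the collar fully home against the spring washer and finish while still holding it there, gripped round its body and not let go, as for tightening the screw. Leave the pulley, the hex key and the drilled block where they are.

Things in the scene. Friction and masses are not known exactly. Their poses are not given: they have to be found in the camera images.
- bearing_stand: Bearing stand fixed to the bench: aluminium base plate 110 (its x) x 80 x 12 mm, dark round housing 56 mm across up to z 40 mm, two cap screws at the +x end. Origin: underside centre, on the shaft's axis; z up. The upright 20 mm steel shaft turns in it by hand (friction about 0.06 N m, stays where left).
- pointer (a point): Outer end of the pointer rib (20 x 6 mm, 5 mm high) on the base plate, 51 mm from the shaft's axis. The pointer direction, from the axis to here, is the stand's -x.
- shaft_top (a point): Top end of the shaft, on its axis, 94 mm above the stand's underside; axes as the stand's, it does not turn. From z 52 mm up one side has a flat 5.5 mm from the axis: fingers square on it measure 15.5 mm, t off square 10 + 10 cos(57 deg - t) mm, beyond t = 57 deg 20 mm. The flat starts facing at most 1.1 rad either way from the pointer direction. 1.5 mm chamfer.
- shaft_home (a point): Point on the shaft's axis 50 mm above the stand's underside, axes as the stand's: the fully-home place of the collar's origin. A brass spring washer, 33 mm across, surrounds the shaft here: its top is at z 58 mm free and at z 50 mm when pressed home (4 N to start, 8 N at the end); it lifts the collar when let go.
- collar: Loose steel ring, 40 mm outside, 22.4 mm bore, 22 mm high, about 0.12 kg, with one set screw on its -x side. Origin: centre of its underside; z up. Stands on the bench at the start, screw within 1.1 rad of the pointer direction. It slides down the shaft only with the screw within about 20 deg of the flat; else the screw's tip stands on the shaft's end.
- screw_head (a point): Centre of the set screw's knurled head (12 mm thick, 10 mm long, reaching 34 mm from the collar's axis), 30 mm from the axis, 11 mm above the underside. Its 6 mm tip reaches inside to 7 mm from the axis.
- collar_middle (a point): Middle of the collar, on its axis, 11 mm above its underside. Grip the body at right angles to the screw.
- pulley: Loose turned aluminium pulley, 42 mm across, 26 mm high, without a screw: a bystander. Origin: underside centre.
- hex_key: Loose steel hex key lying flat, 35 x 115 x 8 mm: a bystander. Origin: underside centre.
- drilled_block: Loose drilled aluminium block, 36 x 50 x 26 mm: a bystander. Origin: underside centre.
Not all that is in view belongs to the job. What is shaped like the collar but red is not meant.

How it is judged:
At the end, for the whole second after the job is handed in: Collar on the shaft (axes within 4 mm, upright within 0.12 rad), within 3 mm of fully home (only possible with the screw on the flat), screw head within 8 mm of the pointer line, on the pointer's side; the fingers still grip its body (over 3 N, grasp point within 27 mm of its middle), at rest (z of collar in the frame of shaft_home between -0.004 and 0.003 m and horizontal distance between collar and shaft_home below 0.004 m and angle between collar's own z axis and vertical below 0.12 rad and x of screw_head in the frame of shaft_home below -0.02 m and y of screw_head in the frame of shaft_home between -0.008 and 0.008 m and contact force between the fingers and collar above 3 N and distance between the grasp point and collar_middle below 0.027 m and linear speed of collar below 0.02 m/s); the arm keeps its last pose, push and grip.
It fails at once if the pulley, the hex key or the drilled block is moved by more than 3 cm (distance of any of pulley, hex_key, drilled_block from where it was at the start of the episode above 0.03 m).
It also fails if it takes over 54 s, if anything falls off the work surface, if the arm or the gripper's body presses on something with over 40 N, if the wrist force passes 120 N, or if a joint passes its speed limit or range.

ROBOT

A 6-joint arm with a two-finger parallel gripper is mounted at the origin on a cart in front of the work surface, level with it; the furniture and walls round the work are solid. World frame = base frame: x ahead of the robot, y to its left, z up, the work surface at z = 0. Lengths are in m, angles in rad, forces in N, time in s.
With the tool pointing down it reaches from about 0.275 to 0.775 m from the base axis. Payload 14.6 kg.
Tool frame: the origin (TCP) lies on the centre line of the jaws, within the pads' length; the fingertips stand 8 mm ahead of it and the grasp point (between the pads) lies 11 mm behind it (manip.nose_length is the distance from the TCP to the fingertips, in m); x points along the fingers, y is the direction in which the jaws open and shut, and the axes are right-handed (so a half turn about x gives the same grasp; the last joint's range is limited). The gripper opens to 85 mm and grips with 20 to 120 N. Pads are 22 mm wide; open, the fingers measure 114 mm over their backs; the gripper's body (76 mm by 85 mm) begins 54 mm behind the grasp point. The pads swing forward as they close: fully open they stand 13 mm farther back than shut.
Start: joints at [-1.289, 0.263, -0.048, 1.259, 0, 1.415], TCP at [0.222, -0.476, 0.239] pointing down, gripper open.
Joint ranges: [-2.65, 2.65], [-0.89, 1.7], [-1.18, 1.37], [-2.13, 2.11], [-1.35, 1.29], [-3.14, 3.14]. Speed limits (rad/s): [1.89, 1.89, 2.57, 2.79, 3.14, 3.14].

INTERFACE

Orientations are given as a 3x3 rotation matrix whose columns are the frame's x, y, z axes.
In Python, from rig import manip, eyes gives the robot as it stands. The module is installed in compiled form; this text tells all that it offers.
- The arm moves only by the tool apply_moves, never from a script. Its argument "rows" is a list of rows, each a list of 3 entries, a list of its own where there are three numbers: the opening, from -1 (shut) to 1 (fully open), so that 0 is half open, then the shift along the tool's x, y, z in mm, then the turn, a rotation vector about the tool's x, y, z in rad. A call has 1 to 8 rows; each row is the pose to reach, as a shift and turn from the pose measured when the call began, along the tool's axes at that moment; what a row does not reach only later rows make up. A row lasts 1/12 s, in which the tool goes at most 41.7 mm and 7.16 degrees, less where a joint would pass 70% of its speed; a pose out of reach is approached as far as the arm can. A call with a gripper value outside its range is refused whole. The fingers move at their own pace and stop on an object; "force" is the grip in N (left out, the last holds). Time passes only in rows, so rows that repeat a pose let the fingers close. It gives the time, the measured TCP pose, the force and the opening at its end, in the units of the state.
- manip.sense(): the state, without advancing time (a new reading comes with each control period).
- eyes.read_camera(name): name is "side" or "top" or "wrist"; returns the picture (420x560x3 uint8, red, green, blue); there is no depth.
- eyes.calibration(name): a dict with "camera_matrix" (3x3 intrinsics, pixels), "rvec" (rotation vector, rad) and "tvec" (3), from world to camera coordinates, as OpenCV has them. Camera axes: x right, y down, z forward; pixel columns grow to the right and rows downward; lengths in m; the calibration is good to about 2 mm. A picture is of the moment at which its call begins: read the wrist's pose just before it. calibration takes no time and is no camera call; for the wrist camera it gives the pose at the moment of the call.
- manip.close_job(): hands the job in, once; it reports no verdict.
The state is a dict: "time_s": time; "q": joint angles; "joint_vel": joint speeds; "effort": joint torques, N m; "position": TCP position; "ee_rot": TCP orientation; "contact_force": force on the tool from outside, world axes, zero at the start; "ft_torque": the same for the moment, N m; "opening": opening from 0.0 (shut) to 1.0 (fully open).
Only numpy, scipy, OpenCV 4.12 (cv2) and the standard library are available. Lean on these libraries where they do the work, as an engineer would, in place of code of your own. Each camera call takes 0.05 s, during which the arm holds its last target.

## Working session

There is one attempt and no reset: what is moved stays moved. The work goes in short steps, Python scripts to look and compute and a tool call to move; the robot and the scene stay as the last step left them, time stands still between calls to the robot, and variables do not carry over. Pictures are saved under pics/ and viewed, and the job is handed in when it is done.

Besides the shell and the picture viewer there is one more tool, called after "Emit:" by a JSON object that holds its "fn" and its "kwargs". apply_moves: Moves the arm, as the interface text tells. Its arguments: {"type":"object","properties":{"rows":{"type":"array","items":{"type":"array"}},"force":{"type":"number"}},"required":["rows"]}

```bash
mkdir -p pics
cat > h.py <<'E'
import numpy as np, cv2
from rig import manip, eyes
def snap(n,f):
    im=eyes.read_camera(n); cv2.imwrite('pics/'+f+'.png',cv2.cvtColor(im,cv2.COLOR_RGB2BGR)); return im
def cal(n):
    c=eyes.calibration(n); return np.array(c['camera_matrix'],float),np.array(c['rvec'],float).ravel(),np.array(c['tvec'],float).ravel()
def ray(n,px,z,c=None):
    K,r,t=c or cal(n); R=cv2.Rodrigues(r)[0]; C=-R.T@t
    d=R.T@np.linalg.inv(K)@np.array([px[0],px[1],1.0]); return C+d*(z-C[2])/d[2]
def proj(n,P,c=None):
    K,r,t=c or cal(n); return cv2.projectPoints(np.array(P,float).reshape(-1,3),r,t,K,None)[0].reshape(-1,2)
E
python3 - <<'E'
from h import *
s=manip.sense(); print(s)
for n in('top','side','wrist'):
    snap(n,n+'0'); print(n,cal(n))
E
```

```text
{'time_s': 0.0, 'q': array([-1.28935034e+00,  2.63501015e-01, -4.89712744e-02,  1.25942736e+00,
       -8.67523890e-06,  1.41548432e+00]), 'joint_vel': array([ 0.00053558,  0.00099026,  0.00067397, -0.00046658,  0.00120904,
       -0.0007945 ]), 'effort': array([ 2.20986542e-03, -6.37614441e+01,  3.84576452e+01,  1.35865691e-02,
       -3.11397559e-05,  7.04432949e-06]), 'position': array([ 0.22198114, -0.47543482,  0.23882386]), 'ee_rot': array([[-3.14776534e-04,  4.23003854e-01, -9.06127828e-01],
       [ 1.05750356e-03, -9.06127225e-01, -4.23003940e-01],
       [-9.99999391e-01, -1.09138512e-03, -1.62100494e-04]]), 'contact_force': array([0.05445297, 0.19227093, 0.04233602]), 'ft_torque': array([ 0.02931685,  0.0024268 , -0.00574522]), 'opening': 0.9993592549491532}
top (array([[389.20400044,   0.        , 279.16361537],
       [  0.        , 389.20400044, 209.2822224 ],
       [  0.        ,   0.        ,   1.        ]]), array([ 2.15426037, -2.1800996 ,  0.05399477]), array([-0.04035954,  0.53070089,  0.90286385]))
side (array([[533.13281263,   0.        , 285.735588  ],
       [  0.        , 533.13281263, 222.91793435],
       [  0.        ,   0.        ,   1.        ]]), array([ 0.00682975,  2.78567199, -1.41303202]), array([0.53269743, 0.09333813, 0.9629231 ]))
wrist (array([[369.30012912,   0.        , 276.38650846],
       [  0.        , 369.30012912, 208.99870347],
       [  0.        ,   0.        ,   1.        ]]), array([-2.43462686,  1.5503824 ,  0.2314422 ]), array([-0.52273707, -0.03644724,  0.37925458]))
```

View pics/top0.png

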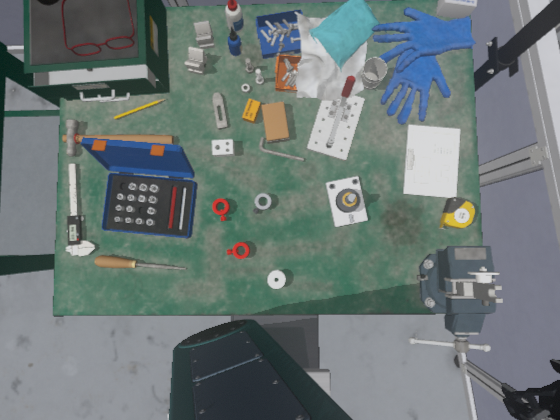

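View pics/side0.png

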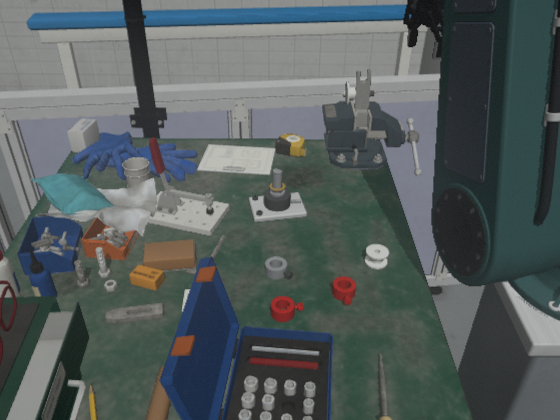

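View pics/wrist0.png

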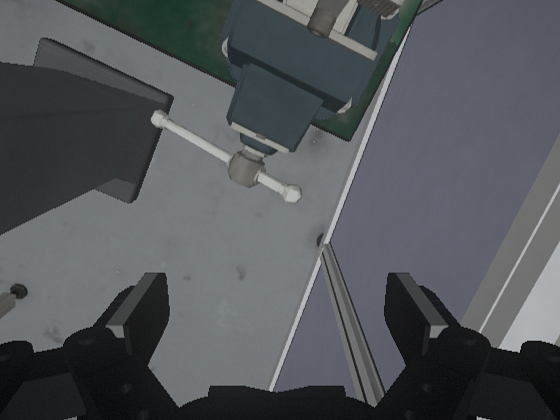

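Candidates for the collar in the top view: the grey ring at (263,202), red rings at (221,206) and (240,251), and the white pulley at (277,280). By the description it is the steel ring at (263,202). The stand is at (347,200).

Run:
```python
import cv2,numpy as np
t=cv2.imread('pics/top0.png'); s=cv2.imread('pics/side0.png')
a=cv2.resize(t[180:225,238:288],None,fx=8,fy=8,interpolation=cv2.INTER_CUBIC)
b=cv2.resize(t[170:232,318:378],None,fx=6,fy=6,interpolation=cv2.INTER_CUBIC)
cv2.imwrite('pics/c1.png',np.hstack([a,b[:360]]))
a=cv2.resize(s[250:290,255:305],None,fx=8,fy=8,interpolation=cv2.INTER_CUBIC)
b=cv2.resize(s[160:225,240:315],None,fx=5,fy=5,interpolation=cv2.INTER_CUBIC)
cv2.imwrite('pics/c2.png',np.hstack([a[:320],b[:320]]))
```

```text
(no output)
```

View pics/c1.png

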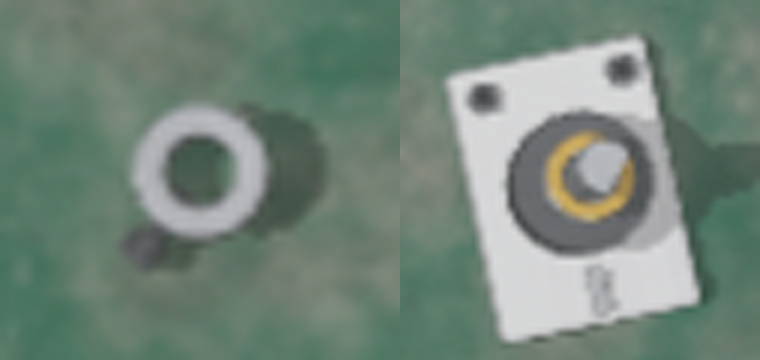

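View pics/c2.png

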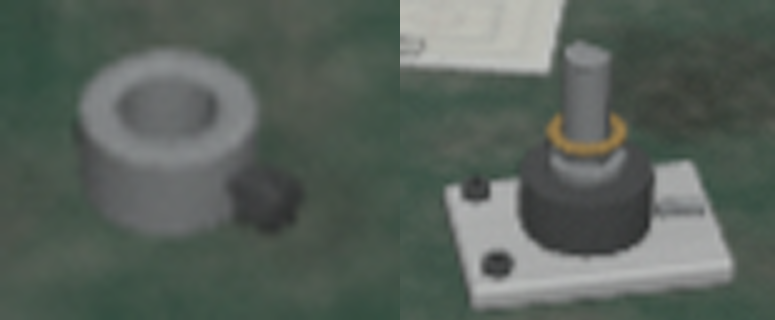

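Run:
```python
from h import *
c=cal('top')
f=lambda x,y,k,ox,oy:((x+.5)/k-.5+ox,(y+.5)/k-.5+oy)
cen=ray('top',f(201,170,8,238,180),.022,c); sc=ray('top',f(147,248,8,238,180),.011,c)
print('collar',cen,'screw',sc,'ang',np.degrees(np.arctan2(*(sc-cen)[1::-1])),np.linalg.norm((sc-cen)[:2]))
P=[ray('top',f(x-400,y,6,318,170),.012,c) for x,y in[(447,77),(640,37),(698,303),(505,342)]]
P=np.array(P);print(P, P.mean(0)); 
d=(P[0]+P[1]-P[2]-P[3])/2; print(d,np.linalg.norm(d),'stand +x ang',np.degrees(np.arctan2(d[1],d[0])))
print('shafttop',ray('top',f(205,165,6,318,170),.094,c),'housing',ray('top',f(181,183,6,318,170),.040,c), 'rib',ray('top',f(200,290,6,318,170),.017,c))
# side
c=cal('side')
print('side collar',ray('side',f(168,105,8,255,250),.022,c),'screw',ray('side',f(265,198,8,255,250),.011,c))
print('shaft',ray('side',f(188,50,5,240,160),.094,c), 'pulley', ray('top',(277,280),.026))
```

```text
collar [ 0.55073004 -0.00781461  0.022     ] screw [0.52856449 0.00936268 0.011     ] ang 142.22595249492164 0.028042302434517715
[[ 0.59400083 -0.15808938  0.012     ]
 [ 0.60894017 -0.23521337  0.012     ]
 [ 0.50240206 -0.25520013  0.012     ]
 [ 0.48788691 -0.17884953  0.012     ]] [ 0.54830749 -0.2068381   0.012     ]
[0.10632601 0.02037345 0.        ] 0.1082603298816212 stand +x ang 10.847141866304918
shafttop [ 0.54889599 -0.20702158  0.094     ] housing [ 0.54788877 -0.20619335  0.04      ] rib [ 0.50775375 -0.21600519  0.017     ]
side collar [ 0.55105485 -0.00479967  0.022     ] screw [0.52968052 0.01356653 0.011     ]
shaft [ 0.5486637  -0.20570194  0.094     ] pulley [ 0.36493121 -0.04004224  0.026     ]
```

The crop shows a grey steel ring with a dark knurled screw at its lower left, pointing about 141°, so this is the collar. The stand's pointer faces about 191°. The flat looks as if it faces lower left. I'll write a move helper and go over the shaft.

```bash
cat >> h.py <<'E'
from scipy.spatial.transform import Rotation as Ro
S=np.array([.5485,-.2065]); PT=190.85
def rotd(yaw):
    a=np.radians(yaw); y=np.array([np.cos(a),np.sin(a),0]); x=np.array([0,0,-1.]); return np.c_[x,y,np.cross(x,y)]
def st():
    s=manip.sense(); R=s['ee_rot']; print('t%.2f pos'%s['time_s'],s['position'].round(4),'yaw %.2f'%np.degrees(np.arctan2(R[1,1],R[0,1])),'tilt',R[:2,0].round(3),'F',s['contact_force'].round(1),'T',s['ft_torque'].round(2),'op %.4f'%s['opening'],'q',np.degrees(s['q']).round(0)); return s
def to(p,yaw):
    s=manip.sense(); R=s['ee_rot']; d=R.T@(np.array(p)-s['position']); r=Ro.from_matrix(R.T@rotd(yaw)).as_rotvec()
    print('->',p,yaw,'shift',(d*1e3).round(1),'rot',r.round(3))
E
python3 - <<'E'
from h import *
st(); to([.35,-.25,.24],-50)
E
```

```text
t0.15 pos [ 0.222  -0.4755  0.2389] yaw -64.98 tilt [-0.     0.001] F [ 0.3 -0.5 -0.3] T [-0.02  0.01 -0.08] op 0.9989 q [-74.  15.  -3.  72.  -0.  81.]
-> [0.35, -0.25, 0.24] -50 shift [  -0.9 -150.2 -211.4] rot [-0.261 -0.     0.001]
```

Emit:
{"fn": "apply_moves", "kwargs": {"rows": [[1,[0,-150,-211],[-0.26,0,0]],[1,[0,-150,-211],[-0.26,0,0]],[1,[0,-150,-211],[-0.26,0,0]],[1,[0,-150,-211],[-0.26,0,0]],[1,[0,-150,-211],[-0.26,0,0]],[1,[0,-150,-211],[-0.26,0,0]],[1,[0,-150,-211],[-0.26,0,0]],[1,[0,-150,-211],[-0.26,0,0]]]}}

```text
time_s: 0.82
position: [0.3506, -0.2481, 0.2392]
ee_rot: [[-0.0, 0.645, -0.764], [0.001, -0.764, -0.645], [-1.0, -0.001, -0.001]]
contact_force: [-0.5, -0.5, 0.3]
opening: 1.002
```

Run:
```python
from h import *
st(); to([.5485,-.2065,.21],-50)
```

```text
t0.82 pos [ 0.3506 -0.2481  0.2392] yaw -49.85 tilt [-0.     0.001] F [-0.5 -0.5  0.3] T [-0.02  0.03 -0.04] op 1.0017 q [-46.   6. -15.  70.   0.  94.]
-> [0.5485, -0.2065, 0.21] -50 shift [  29.2   95.8 -178. ] rot [ 0.003 -0.001  0.001]
```

Emit:
{"fn": "apply_moves", "kwargs": {"rows": [[1,[29,96,-178],[0,0,0]],[1,[29,96,-178],[0,0,0]],[1,[29,96,-178],[0,0,0]],[1,[29,96,-178],[0,0,0]],[1,[29,96,-178],[0,0,0]],[1,[29,96,-178],[0,0,0]],[1,[29,96,-178],[0,0,0]]]}}

```text
time_s: 1.4
position: [0.5494, -0.2072, 0.2087]
ee_rot: [[-0.002, 0.646, -0.764], [0.002, -0.764, -0.646], [-1.0, -0.003, 0.0]]
contact_force: [-1.0, 0.1, -0.2]
opening: 0.995
```

Run:
```python
from h import *
st(); c=cal('wrist'); print('cam',-cv2.Rodrigues(c[1])[0].T@c[2]); snap('wrist','w1'); print(proj('wrist',[[*S,.094]],c)); to([*S,.1],-50)
```

```text
t1.40 pos [ 0.5494 -0.2072  0.2087] yaw -49.79 tilt [-0.002  0.002] F [-1.   0.1 -0.2] T [ 0.   -0.01  0.05] op 0.9947 q [-29.  22.   3.  71.   0. 111.]
cam [ 0.6060582  -0.15822451  0.34230288]
[[277.33864143 209.15399184]]
-> [np.float64(0.5485), np.float64(-0.2065), 0.1] -50 shift [109.4  -0.4  -0.8] rot [0.003 0.    0.002]
```

View pics/w1.png

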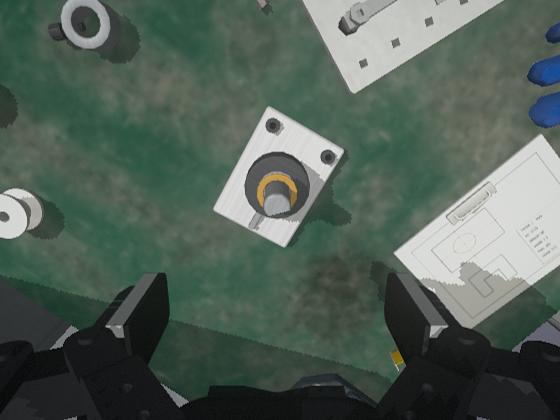

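The wrist view shows the shaft top at about (277,203), close to the predicted (277,209), with the collar at (86,25). I'll crop the shaft.

Run:
```python
import cv2,numpy as np
t=cv2.imread('pics/w1.png')
cv2.imwrite('pics/c3.png',cv2.resize(t[145:240,225:325],None,fx=6,fy=6,interpolation=cv2.INTER_CUBIC))
from h import *
c=cal('wrist'); h=[1,0,0]
for nm,P in dict(top=[*S,.094],homing=[*S,.04],rib=[*(S+.051*np.array([np.cos(np.radians(PT)),np.sin(np.radians(PT))])),.0145]).items():
    p=proj('wrist',[P],c)[0]; print(nm,p,(p-[225,145])*6)
```

```text
top [277.92432277 207.5803103 ] [317.54593664 375.48186178]
homing [277.87417036 189.31096152] [317.24502215 265.86576911]
rib [251.40053532 228.67176418] [158.40321192 502.03058508]
```

View pics/c3.png

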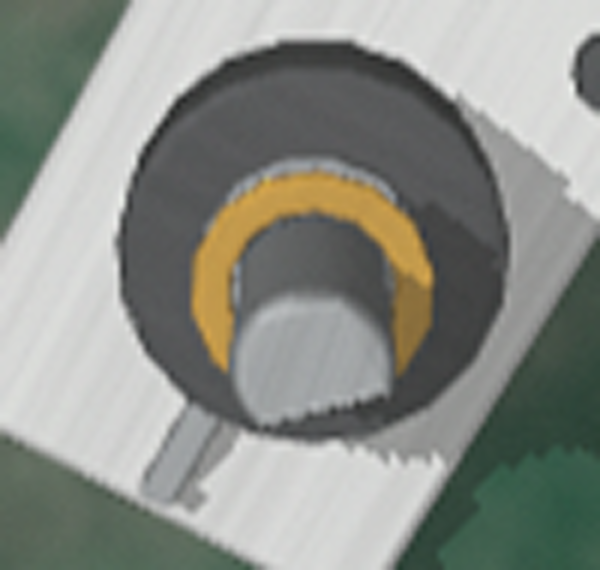

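Run:
```python
from h import *
c=cal('wrist')
g=lambda x,y:(x/6-.4+225,y/6-.4+145)
a=ray('wrist',g(262,425),.094,c);b=ray('wrist',g(390,393),.094,c);o=ray('wrist',g(312,372),.094,c)
ch=a-b; n=np.degrees(np.arctan2(ch[1],ch[0])); print(o,'chord ang',n,np.linalg.norm(ch))
m=(a+b)/2-o; print('facing',np.degrees(np.arctan2(m[1],m[0])),np.linalg.norm(m))
r0=ray('wrist',g(208,408),.017,c);r1=ray('wrist',g(157,495),.017,c);d=r1-r0;print('rib dir',np.degrees(np.arctan2(d[1],d[0])))
for q in [(86,25)]: print('collar',ray('wrist',q,.022,c))
```

```text
[ 0.54844856 -0.20532461  0.094     ] chord ang 144.86714787143137 0.01557779125073588
facing -120.12106634420402 0.004829613179312721
rib dir -169.6727706783464
collar [ 0.54930047 -0.00728018  0.022     ]
```

The picture shows the flat's chord from (262,425) to (390,393) in the crop. It faces about 236°, which is about 45° past the pointer. I'll turn the jaws square to it (yaw 55°) and feel.

```bash
sed -i 's/S=np.array.*; PT/S=np.array([.5485,-.206]); PT/' h.py
python3 - <<'E'
from h import *
to([*S,.14],55)
E
```

```text
-> [np.float64(0.5485), np.float64(-0.206), 0.14] 55 shift [69.4 -0.9 -1.1] rot [-1.83  -0.002  0.002]
```

Emit:
{"fn": "apply_moves", "kwargs": {"rows": [[0.3,[69,-1,-1],[-1.83,0,0]],[0.3,[69,-1,-1],[-1.83,0,0]],[0.3,[69,-1,-1],[-1.83,0,0]],[0.3,[69,-1,-1],[-1.83,0,0]],[0.3,[69,-1,-1],[-1.83,0,0]],[0.3,[69,-1,-1],[-1.83,0,0]],[0.3,[69,-1,-1],[-1.83,0,0]],[0.3,[69,-1,-1],[-1.83,0,0]]]}}

```text
time_s: 2.12
position: [0.547, -0.2072, 0.1411]
ee_rot: [[-0.0, 0.991, 0.134], [0.001, 0.134, -0.991], [-1.0, -0.0, -0.001]]
contact_force: [-1.1, 0.4, -0.6]
opening: 0.651
```

Run:
```python
from h import *
st();to([*S,.14],55)
```

```text
t2.12 pos [ 0.547  -0.2072  0.1411] yaw 7.69 tilt [-0.     0.001] F [-1.1  0.4 -0.6] T [ 0.01 -0.01  0.03] op 0.6506 q [-29.  23.  -6.  61.   0.  54.]
-> [np.float64(0.5485), np.float64(-0.206), 0.14] 55 shift [ 1.1  1.7 -1. ] rot [-0.826 -0.001 -0.   ]
```

Emit:
{"fn": "apply_moves", "kwargs": {"rows": [[0.3,[1,2,-1],[-0.826,0,0]],[0.3,[1,2,-1],[-0.826,0,0]],[0.3,[1,2,-1],[-0.826,0,0]],[0.3,[1,2,-1],[-0.826,0,0]],[0.3,[1,2,-1],[-0.826,0,0]],[0.3,[30,2,-1],[-0.826,0,0]],[0.3,[65,2,-1],[-0.826,0,0]],[0.3,[65,2,-1],[-0.826,0,0]]]}}

```text
time_s: 2.78
position: [0.5451, -0.2058, 0.0721]
ee_rot: [[-0.006, 0.572, 0.82], [0.004, 0.82, -0.572], [-1.0, -0.0, -0.007]]
contact_force: [-0.9, 1.4, -0.9]
opening: 0.644
```

Run:
```python
from h import *
st();to([*S,.074],55)
```

```text
t2.78 pos [ 0.5451 -0.2058  0.0721] yaw 55.13 tilt [-0.006  0.004] F [-0.9  1.4 -0.9] T [0.03 0.06 0.01] op 0.6442 q [-29.  27. -12.  52.   0.   6.]
-> [np.float64(0.5485), np.float64(-0.206), 0.074] 55 shift [-1.9  1.8  2.9] rot [ 0.002 -0.007  0.   ]
```

Now I'll close gently on the shaft.

Emit:
{"fn": "apply_moves", "kwargs": {"rows": [[0.3,[-2,2,3],[0,0,0]],[-1,[-2,2,3],[0,0,0]],[-1,[-2,2,3],[0,0,0]],[-1,[-2,2,3],[0,0,0]],[-1,[-2,2,3],[0,0,0]],[-1,[-2,2,3],[0,0,0]],[-1,[-2,2,3],[0,0,0]],[-1,[-2,2,3],[0,0,0]]], "force": 20}}

```text
time_s: 3.45
position: [0.5505, -0.2051, 0.0758]
ee_rot: [[-0.002, 0.571, 0.821], [0.005, 0.821, -0.571], [-1.0, 0.003, -0.004]]
contact_force: [5.6, 10.4, 7.6]
opening: 0.173
```

Run:
```python
from h import *
s=st();print('width',s['opening']*85)
```

```text
t3.45 pos [ 0.5505 -0.2051  0.0758] yaw 55.16 tilt [-0.002  0.005] F [ 5.6 10.4  7.6] T [ 1.94 -1.09  0.03] op 0.1733 q [-28.  27. -11.  52.   0.   6.]
width 14.728315022614874
```

Measured width is 14.7 mm against a nominal 15.5 mm, so the jaws are on the flat. I'll turn the shaft 44° back to the pointer.

Run:
```python
from h import *
to([.5507,-.2056,.0755],10.85)
```

```text
-> [0.5507, -0.2056, 0.0755] 10.85 shift [ 0.3 -0.3  0.5] rot [ 0.773 -0.005 -0.001]
```

Emit:
{"fn": "apply_moves", "kwargs": {"rows": [[-1,[0,-0.3,0.5],[0.1,0,0]],[-1,[0,-0.3,0.5],[0.2,0,0]],[-1,[0,-0.3,0.5],[0.3,0,0]],[-1,[0,-0.3,0.5],[0.42,0,0]],[-1,[0,-0.3,0.5],[0.54,0,0]],[-1,[0,-0.3,0.5],[0.66,0,0]],[-1,[0,-0.3,0.5],[0.773,0,0]],[-1,[0,-0.3,0.5],[0.773,0,0]]], "force": 30}}

```text
time_s: 4.12
position: [0.5515, -0.2061, 0.076]
ee_rot: [[-0.0, 0.984, 0.18], [0.004, 0.18, -0.984], [-1.0, 0.0, -0.004]]
contact_force: [5.9, -4.3, -15.7]
opening: 0.177
```

Run:
```python
from h import *
s=st();print('width',s['opening']*85)
to([.5507,-.2056,.0755],10.85)
```

```text
t4.12 pos [ 0.5515 -0.2061  0.076 ] yaw 10.38 tilt [-0.     0.004] F [  5.9  -4.3 -15.7] T [-0.76 -1.46 -0.07] op 0.1767 q [-29.  27. -11.  52.   0.  51.]
width 15.017118230629144
-> [0.5507, -0.2056, 0.0755] 10.85 shift [ 0.5 -0.7 -0.7] rot [-0.008 -0.004 -0.   ]
```

The width is still about 15 mm at the pointer yaw. I'll open, rise, and look.

Emit:
{"fn": "apply_moves", "kwargs": {"rows": [[0.3,[0,0,0],[0,0,0]],[0.3,[0,0,0],[0,0,0]],[0.3,[0,0,0],[0,0,0]],[0.5,[-20,0,0],[0,0,0]],[0.5,[-60,0,0],[0,0,0]],[0.5,[-100,0,0],[0,0,0]],[0.5,[-130,0,0],[0,0,0]],[0.5,[-130,0,0],[0,0,0]]]}}

```text
time_s: 4.78
position: [0.5533, -0.2076, 0.2125]
ee_rot: [[0.007, 0.984, 0.181], [0.0, 0.181, -0.984], [-1.0, 0.007, 0.001]]
contact_force: [0.9, -0.4, 1.0]
opening: 0.751
```

Run:
```python
from h import *
st(); c=cal('wrist'); im=snap('wrist','w2'); p=proj('wrist',[[*S,.094]],c)[0];print(p)
x,y=int(p[0])-50,int(p[1])-50; print(x,y)
cv2.imwrite('pics/c4.png',cv2.resize(cv2.cvtColor(im,cv2.COLOR_RGB2BGR)[y:y+100,x:x+100],None,fx=6,fy=6,interpolation=cv2.INTER_CUBIC))
to([.551,-.006,.15],51)
```

```text
t4.78 pos [ 0.5533 -0.2076  0.2125] yaw 10.40 tilt [0.007 0.   ] F [ 0.9 -0.4  1. ] T [-0.03 -0.05 -0.  ] op 0.7508 q [-29.  22.   3.  71.   0.  51.]
[268.42520721 204.73121373]
218 154
-> [0.551, -0.006, 0.15] 51 shift [  59.8   34.3 -198.3] rot [-0.709  0.001 -0.005]
```

View pics/c4.png

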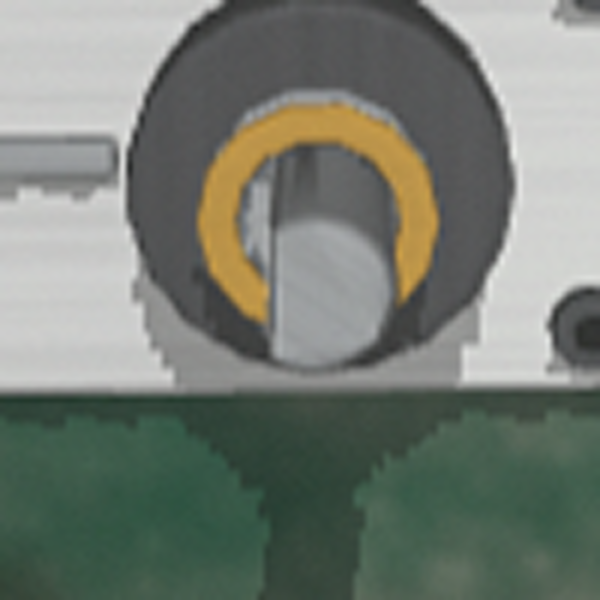

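The flat's edge is now vertical at crop x = 272, facing left along the rib, so it is aligned with the pointer. On to the collar.

Emit:
{"fn": "apply_moves", "kwargs": {"rows": [[1,[20,34,-198],[-0.71,0,0]],[1,[20,34,-198],[-0.71,0,0]],[1,[20,34,-198],[-0.71,0,0]],[1,[20,34,-198],[-0.71,0,0]],[1,[20,34,-198],[-0.71,0,0]],[1,[20,34,-198],[-0.71,0,0]],[1,[20,34,-198],[-0.71,0,0]],[1,[20,34,-198],[-0.71,0,0]]]}}

```text
time_s: 5.5
position: [0.5503, -0.0063, 0.1895]
ee_rot: [[0.004, 0.63, 0.777], [0.001, 0.777, -0.63], [-1.0, 0.004, 0.002]]
contact_force: [0.0, -0.5, 1.0]
opening: 0.997
```

Run:
```python
from h import *
st(); c=cal('wrist'); im=snap('wrist','w3'); p=proj('wrist',[[.551,-.006,.022]],c)[0];print(p)
x,y=int(p[0])-45,int(p[1])-45; print(x,y)
cv2.imwrite('pics/c5.png',cv2.resize(cv2.cvtColor(im,cv2.COLOR_RGB2BGR)[y:y+90,x:x+90],None,fx=6,fy=6,interpolation=cv2.INTER_CUBIC))
```

```text
t5.50 pos [ 0.5503 -0.0063  0.1895] yaw 50.95 tilt [0.004 0.001] F [ 0.  -0.5  1. ] T [ 0.05  0.01 -0.04] op 0.9968 q [-9. 18. -6. 66.  0. 30.]
[274.72896546 190.67337953]
229 145
```

View pics/c5.png

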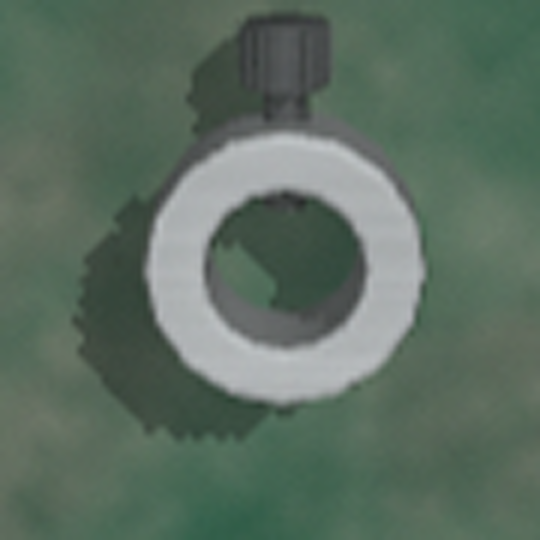

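The close crop shows the collar: ring centre at (286,266) and screw head at (285,56), straight across the jaws.

Run:
```python
from h import *
c=cal('wrist'); g=lambda x,y:(x/6-.4+229,y/6-.4+145)
o=ray('wrist',g(286,266),.022,c); s=ray('wrist',g(285,56),.012,c); d=s-o
print(o,'ang',np.degrees(np.arctan2(d[1],d[0])),np.linalg.norm(d[:2]))
to([*o[:2],.02],51); to([*o[:2],.02],np.degrees(np.arctan2(d[1],d[0]))-90)
```

```text
[ 0.55083732 -0.004637    0.022     ] ang 141.0474693782157 0.027844137612382937
-> [np.float64(0.5508373166702035), np.float64(-0.004637003530966896), 0.02] 51 shift [169.6   1.4  -1.5] rot [-0.002  0.002 -0.004]
-> [np.float64(0.5508373166702035), np.float64(-0.004637003530966896), 0.02] 51.04746937821571 shift [169.6   1.4  -1.5] rot [-0.003  0.002 -0.004]
```

Emit:
{"fn": "apply_moves", "kwargs": {"rows": [[0.8,[40,1.4,-1.5],[0,0,0]],[0.8,[80,1.4,-1.5],[0,0,0]],[0.8,[120,1.4,-1.5],[0,0,0]],[0.8,[145,1.4,-1.5],[0,0,0]],[0.8,[165,1.4,-1.5],[0,0,0]],[0.8,[175,1.4,-1.5],[0,0,0]],[0.8,[175,1.4,-1.5],[0,0,0]]]}}

```text
time_s: 6.13
position: [0.5499, -0.0054, 0.0128]
ee_rot: [[0.001, 0.634, 0.774], [0.002, 0.774, -0.634], [-1.0, 0.002, -0.0]]
contact_force: [-0.6, 0.0, 0.0]
opening: 0.902
```

Run:
```python
from h import *
st(); to([.5508,-.0046,.0145],51)
```

```text
t6.13 pos [ 0.5499 -0.0054  0.0128] yaw 50.68 tilt [0.001 0.002] F [-0.6  0.   0. ] T [ 0.    0.03 -0.02] op 0.9021 q [ -9.  27. -22.  41.   0.  30.]
-> [0.5508, -0.0046, 0.0145] 51 shift [-1.7  1.2  0.2] rot [-0.006 -0.    -0.002]
```

Emit:
{"fn": "apply_moves", "kwargs": {"rows": [[0.6,[-2,1,0],[-0.006,0,0]],[0,[-2,1,0],[-0.006,0,0]],[-0.5,[-2,1,0],[-0.006,0,0]],[-1,[-2,1,0],[-0.006,0,0]],[-1,[-2,1,0],[-0.006,0,0]],[-1,[-2,1,0],[-0.006,0,0]],[-1,[-2,1,0],[-0.006,0,0]]], "force": 40}}

```text
time_s: 6.72
position: [0.5514, -0.0049, 0.0164]
ee_rot: [[0.004, 0.629, 0.777], [0.001, 0.777, -0.629], [-1.0, 0.003, 0.002]]
contact_force: [-2.1, -1.2, 10.5]
opening: 0.453
```

Run:
```python
from h import *
s=st(); print(s['opening']*85); to([.5508,-.0046,.15],51)
```

```text
t6.72 pos [ 0.5514 -0.0049  0.0164] yaw 51.01 tilt [0.004 0.001] F [-2.1 -1.2 10.5] T [-0.2   0.39 -0.03] op 0.4528 q [ -9.  27. -22.  41.   0.  30.]
38.48888265781766
-> [0.5508, -0.0046, 0.15] 51 shift [-133.6    0.3   -0.3] rot [ 0.     0.002 -0.003]
```

Emit:
{"fn": "apply_moves", "kwargs": {"rows": [[-1,[-30,0,0],[0,0,0]],[-1,[-70,0,0],[0,0,0]],[-1,[-110,0,0],[0,0,0]],[-1,[-150,0,0],[-0.12,0,0]],[-1,[-160,0,0],[-0.24,0,0]],[-1,[-160,0,0],[-0.36,0,0]],[-1,[-160,0,0],[-0.48,0,0]],[-1,[-160,0,0],[-0.6,0,0]]]}}

```text
time_s: 7.38
position: [0.551, -0.005, 0.1776]
ee_rot: [[0.006, 0.075, 0.997], [0.001, 0.997, -0.075], [-1.0, 0.001, 0.006]]
contact_force: [-0.4, -0.1, -1.0]
opening: 0.449
```

Run:
```python
from h import *
c=cal('top')
s=st(); snap('wrist','w4'); cw=cal('wrist')
# shaft center estimates
R4=None
to([*S,.175],100.85)
```

```text
t7.38 pos [ 0.551  -0.005   0.1776] yaw 85.73 tilt [0.006 0.001] F [-0.4 -0.1 -1. ] T [0.03 0.04 0.02] op 0.4491 q [-9. 19. -7. 64.  0. -5.]
-> [np.float64(0.5485), np.float64(-0.206), 0.175] 100.85 shift [   2.2 -200.7   10.8] rot [-0.255  0.005 -0.001]
```

View pics/w4.png

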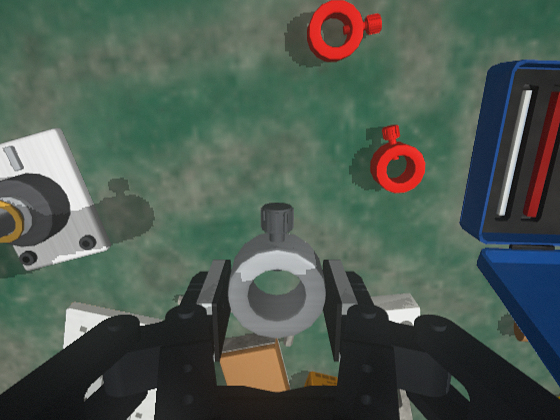

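The collar is held with the screw centred at (277,220), at right angles to the jaws. I'll refine the shaft's axis and the collar's offset in the hand.

Run:
```python
from h import *
s=manip.sense(); c=cal('wrist'); R=s['ee_rot'];p=s['position']
# bore circle prediction for collar at offsets
a=np.linspace(0,2*np.pi,60)
im=cv2.imread('pics/w4.png')
for oz in (0,):
    for r,h in((.0112,.0056),(.02,.0056),(.0112,-.0164)):
        P=[p+R@np.array([-h,r*np.cos(t),oz+r*np.sin(t)]) for t in a]
        cv2.polylines(im,[np.round(proj('wrist',P,c)*8).astype(int)],True,(0,0,255) if h>0 else (255,0,0),1,shift=3)
cv2.imwrite('pics/c6.png',cv2.resize(im[190:350,190:370],None,fx=4,fy=3.7,interpolation=cv2.INTER_CUBIC))
```

```text
(no output)
```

View pics/c6.png

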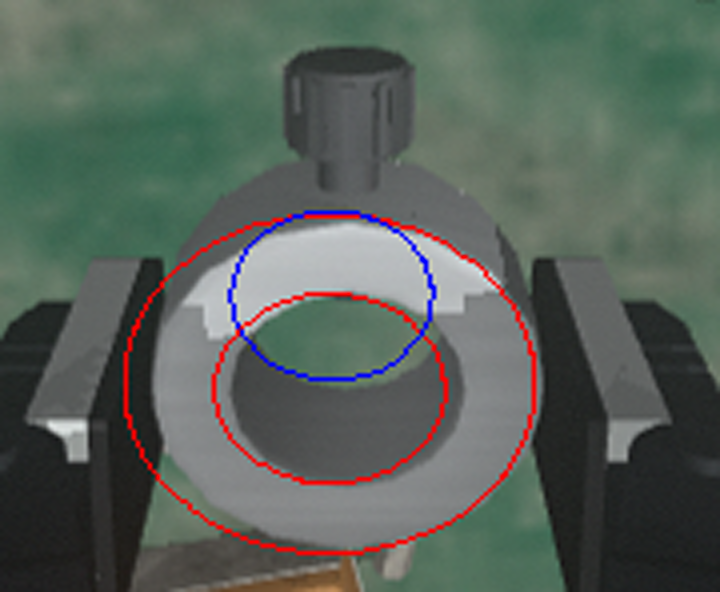

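Run:
```python
from h import *
s=manip.sense(); K,r,t=cal('wrist'); Rc=cv2.Rodrigues(r)[0]; R=s['ee_rot'];p=s['position']
# X_cam = Rc(p+R x)+t
A=Rc@R; b=Rc@p+t; print('cam in tool',-A.T@b, 'optical axis in tool',A[2],'img right in tool',A[0])
def f(px,z,p,R):
    Rw=A@R.T; tw=b-Rw@p; return ray('',px,z,(K,cv2.Rodrigues(Rw)[0].ravel(),tw))
p1=np.array([.5494,-.2072,.2087]);R1=Ro.from_matrix(np.array([[-.002,.646,-.764],[.002,-.764,-.646],[-1,-.003,0]])).as_matrix()
p2=np.array([.5533,-.2076,.2125]);R2=Ro.from_matrix(np.array([[.007,.984,.181],[0,.181,-.984],[-1,.007,.001]])).as_matrix()
o1=f((312/6-.4+225,372/6-.4+145),.094,p1,R1); o2=f((315.6/6-.4+218,293/6-.4+154),.094,p2,R2)
print(o1,o2)
# also in tool frame
print('shaft in tool', (R1.T@(o1-p1))*1e3,(R2.T@(o2-p2))*1e3)
# solve S + R_i b(y,z) = o_i
M=[];v=[]
for o,Q in((o1,R1),(o2,R2)):
    for k in(0,1): M.append([k==0,k==1,Q[k,1],Q[k,2]]);v.append(o[k])
print(np.linalg.solve(np.array(M,float),v))
```

```text
cam in tool [-0.13358803  0.00163293 -0.07355729] optical axis in tool [9.57509616e-01 8.59414143e-04 2.88400063e-01] img right in tool [-1.01962971e-03  9.99999398e-01  4.05310671e-04]
[ 0.55087463 -0.20814336  0.094     ] [ 0.55119733 -0.2055824   0.094     ]
shaft in tool [114.69458858   2.00609544  -0.53046869] [118.48257188  -2.52535624  -2.4989395 ]
[ 0.54882734 -0.20658453  0.00251223 -0.00055684]
```

Shaft axis is (0.5488, −0.2066), with three cameras agreeing within 1 mm, and the collar is centred in the jaws. I'll carry it over the shaft.

```bash
sed -i 's/S=np.array.*; PT/S=np.array([.5488,-.2066]); PT/' h.py
python3 - <<'E'
from h import *
st(); to([*S,.165],100.6)
E
```

```text
t7.43 pos [ 0.5509 -0.005   0.1774] yaw 86.25 tilt [0.005 0.001] F [ 0.3  0.1 -0.6] T [0.01 0.03 0.02] op 0.4508 q [-9. 19. -7. 64.  0. -5.]
-> [np.float64(0.5488), np.float64(-0.2066), 0.165] 100.6 shift [  12.2 -201.3   11. ] rot [-0.25   0.005 -0.001]
```

Emit:
{"fn": "apply_moves", "kwargs": {"rows": [[-1,[0,-40,2],[-0.12,0,0]],[-1,[0,-80,4],[-0.25,0,0]],[-1,[0,-120,6],[-0.25,0.005,0]],[-1,[0,-155,8],[-0.25,0.005,0]],[-1,[6,-185,10],[-0.25,0.005,0]],[-1,[12,-201,11],[-0.25,0.005,0]],[-1,[12,-201,11],[-0.25,0.005,0]],[-1,[12,-201,11],[-0.25,0.005,0]]]}}

```text
time_s: 8.1
position: [0.5485, -0.2064, 0.165]
ee_rot: [[-0.0, -0.181, 0.984], [0.001, 0.984, 0.181], [-1.0, 0.001, -0.0]]
contact_force: [0.3, -0.0, -1.2]
opening: 0.45
```

Run:
```python
from h import *
st(); to([*S,.115],100.6); snap('wrist','w5'); snap('side','s5')
a=cv2.imread('pics/s5.png')[90:230,210:350]; b=cv2.imread('pics/w5.png')[160:360,180:380]
cv2.imwrite('pics/c7.png',np.hstack([cv2.resize(a,(400,400)),cv2.resize(b,(400,400))]))
```

```text
t8.10 pos [ 0.5485 -0.2064  0.165 ] yaw 100.40 tilt [-0.     0.001] F [ 0.3 -0.  -1.2] T [0.05 0.   0.03] op 0.4498 q [-29.  23.  -3.  64.   0. -39.]
-> [np.float64(0.5488), np.float64(-0.2066), 0.115] 100.6 shift [50.  -0.3  0.3] rot [-0.003 -0.    -0.001]
```

View pics/c7.png

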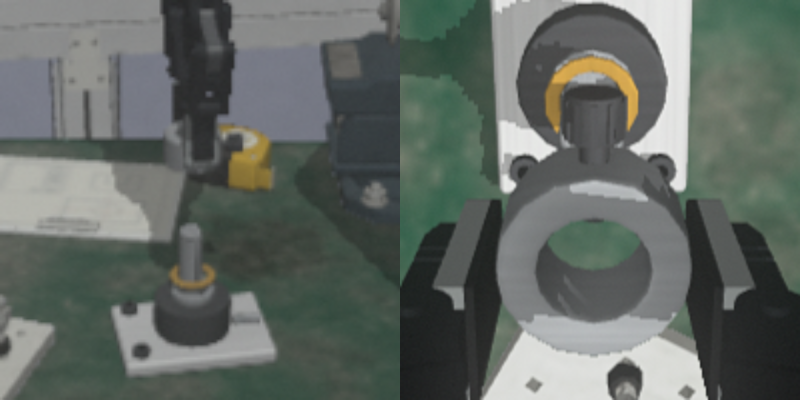

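Wrist view: collar (595,255) and housing (592,85) share a centre line, and the screw points to the pointer end, away from the cap screws. I'll descend in stages.

Emit:
{"fn": "apply_moves", "kwargs": {"rows": [[-1,[30,0,0.3],[0,0,0]],[-1,[48,0,0.3],[0,0,0]],[-1,[54,0,0.3],[0,0,0]],[-1,[58,0,0.3],[0,0,0]],[-1,[62,0,0.3],[0,0,0]],[-1,[62,0,0.3],[0,0,0]]]}}

```text
time_s: 8.7
position: [0.5495, -0.2053, 0.1041]
ee_rot: [[0.001, -0.183, 0.983], [-0.002, 0.983, 0.183], [-1.0, -0.002, 0.0]]
contact_force: [-1.0, -7.7, -5.8]
opening: 0.451
```

Run:
```python
from h import *
st(); to([*S,.08],100.6)
```

```text
t8.70 pos [ 0.5495 -0.2053  0.1041] yaw 100.57 tilt [ 0.001 -0.002] F [-1.  -7.7 -5.8] T [-1.68  0.01 -0.02] op 0.4508 q [-28.  25.  -9.  56.  -0. -39.]
-> [np.float64(0.5488), np.float64(-0.2066), 0.08] 100.6 shift [24.1 -1.1 -0.9] rot [-0.001  0.     0.002]
```

It has entered: the underside is about 6 mm below the shaft's top with only 8 N sideways. I'll correct 1 mm and go on.

Emit:
{"fn": "apply_moves", "kwargs": {"rows": [[-1,[4,-1,-0.5],[0,0,0]],[-1,[9,-1,-0.5],[0,0,0]],[-1,[14,-1,-0.5],[0,0,0]],[-1,[19,-1,-0.5],[0,0,0]],[-1,[24,-1,-0.5],[0,0,0]],[-1,[24,-1,-0.5],[0,0,0]]]}}

```text
time_s: 9.2
position: [0.5488, -0.206, 0.079]
ee_rot: [[-0.001, -0.184, 0.983], [-0.001, 0.983, 0.184], [-1.0, -0.001, -0.001]]
contact_force: [-1.2, 0.0, -1.1]
opening: 0.45
```

Run:
```python
from h import *
st(); to([*S,.065],100.6)
```

```text
t9.20 pos [ 0.5488 -0.206   0.079 ] yaw 100.57 tilt [-0.001 -0.001] F [-1.2  0.  -1.1] T [0.03 0.01 0.04] op 0.4499 q [-29.  26. -11.  52.  -0. -39.]
-> [np.float64(0.5488), np.float64(-0.2066), 0.065] 100.6 shift [14.  -0.6 -0.1] rot [-0.    -0.001  0.001]
```

Emit:
{"fn": "apply_moves", "kwargs": {"rows": [[-1,[3,0,0],[0,0,0]],[-1,[6,0,0],[0,0,0]],[-1,[9,0,0],[0,0,0]],[-1,[11,0,0],[0,0,0]],[-1,[12,0,0],[0,0,0]],[-1,[12,0,0],[0,0,0]],[-1,[12,0,0],[0,0,0]]], "force": 60}}

```text
time_s: 9.78
position: [0.5489, -0.206, 0.0672]
ee_rot: [[-0.0, -0.184, 0.983], [-0.001, 0.983, 0.184], [-1.0, -0.001, -0.0]]
contact_force: [-1.0, 0.4, 6.4]
opening: 0.439
```

Run:
```python
from h import *
st(); to([*S,.0645],100.6)
```

```text
t9.78 pos [ 0.5489 -0.206   0.0672] yaw 100.57 tilt [-0.    -0.001] F [-1.   0.4  6.4] T [0.43 0.23 0.02] op 0.4390 q [-29.  27. -12.  51.  -0. -39.]
-> [np.float64(0.5488), np.float64(-0.2066), 0.0645] 100.6 shift [ 2.7 -0.6 -0.2] rot [-0.    -0.     0.001]
```

The washer is pushing back with 6.4 N, short of the 8 N at home. I'll press on to the stop.

Emit:
{"fn": "apply_moves", "kwargs": {"rows": [[-1,[1,0,0],[0,0,0]],[-1,[2,0,0],[0,0,0]],[-1,[2.5,0,0],[0,0,0]],[-1,[2.5,0,0],[0,0,0]]]}}

```text
time_s: 10.12
position: [0.5494, -0.206, 0.0664]
ee_rot: [[0.002, -0.184, 0.983], [-0.002, 0.983, 0.184], [-1.0, -0.002, 0.002]]
contact_force: [-6.1, 4.5, 25.9]
opening: 0.443
```

Run:
```python
from h import *
st()
```

```text
t10.12 pos [ 0.5494 -0.206   0.0664] yaw 100.58 tilt [ 0.002 -0.002] F [-6.1  4.5 25.9] T [ 1.04  1.28 -0.  ] op 0.4434 q [-29.  27. -13.  50.  -0. -39.]
```

The force rose to 26 N at TCP z 0.0664, exactly the computed home height. I'll check the view before handing in.

Run:
```python
from h import *
snap('wrist','w8'); snap('side','s8'); st()
a=cv2.imread('pics/s8.png')[120:240,220:340]; b=cv2.imread('pics/w8.png')[140:360,170:390]
cv2.imwrite('pics/c8.png',np.hstack([cv2.resize(a,(400,400)),cv2.resize(b,(400,400))]))
```

```text
t10.22 pos [ 0.5494 -0.206   0.0664] yaw 100.58 tilt [ 0.002 -0.002] F [-5.7  3.6 26. ] T [ 1.03  1.28 -0.02] op 0.4435 q [-29.  27. -13.  50.  -0. -39.]
```

View pics/c8.png

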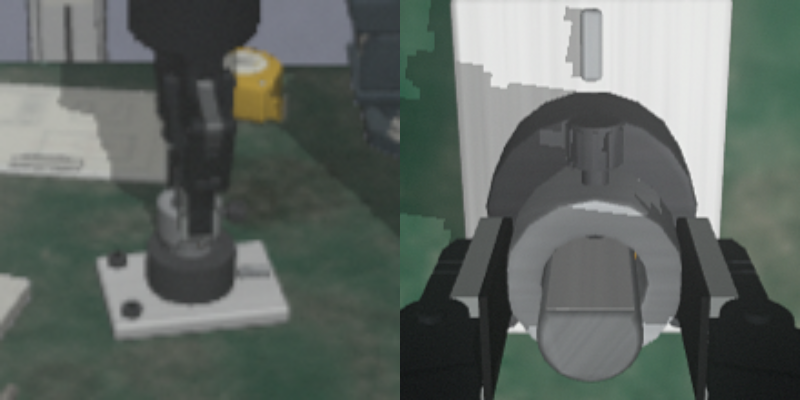

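The wrist view shows the screw (596,145) in line with the rib (592,45), the flat square to it, the shaft through the bore, and the collar on the washer. Handing in.

Run:
```python
from h import *
print(manip.close_job()); st()
```

```text
the job is handed in; nothing more can be done
None
the job is handed in; nothing more can be done
```

The collar is on the shaft with its screw on the flat, pressed home, and I handed the job in at about 10 s with it still gripped and pressed down. The hand-in gave no verdict.

**What I did:** The wrist camera showed the flat, and the fingers confirmed it, reading 14.7–15 mm against a nominal 15.5 mm. I did not feel at other angles for comparison. I turned the shaft 44° to the pointer, picked up the steel collar at right angles to its screw, fitted it over the shaft and pressed it down.

**Last checks:**
- **Home:** the press met a hard stop at TCP z 66.4 mm, matching the predicted fully-home height, with 26 N against the washer's 8 N.
- **Pointer:** the picture shows the screw in line with the rib and the flat square to it. The jaw angle was 100.6°, against 100.3–100.9° wanted.
- **Axis and grip:** the TCP is within about 1 mm of the shaft's axis and the tool is upright. The grip command is 60 N with an opening of 0.443, matching the 40 mm body.

**Disagreement:** the wrist camera's calibration was off sideways by about 2 mm, which I corrected for. The arm touched only the shaft and the collar. I did not check the pulley, hex key and drilled block again at the end.

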